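# Put the cheese away in its spring-lid keeper

## Task

Put the cut block of cheese away in the cheese keeper: press the red button catch and steady the spring lid all the way up so that it neither flies open nor bangs against its stop, lower the cheese (do not drop it) flat onto the keeper's floor with its rind up, then shut the lid until the catch holds it. Do not lean hard on the keeper, and leave the other things on the counter where they stand.

Things in the scene. Friction and masses are not known exactly. Their poses are not given: they have to be found in the camera images.
- keeper: cheese keeper, a white open box 130 (x) x 160 (y) x 65 mm tall, walls and floor 5 mm thick, with a yellow lid; fixed to the counter. Origin: centre of its underside; +x points from the catch side to the hinge side, y along the hinge, z up. A grey catch housing 56 mm wide on its -x side reaches from x = -69 to -114 mm and is 68 mm high (two cheeks beside the hook: 81 mm)
- button_top (a point): centre of the top of the red push button, 22 mm (keeper x) x 36 mm (keeper y), at keeper x = -99, y = 0, 86 mm above the counter at rest. Even fully down (9 mm) it is about 3 mm higher than the top of the shut lid: a second finger level with the one on the button, held over the lid, catches the lid as it pops up
- button (a joint): travel of the button straight down, 0 to 0.009 m; it springs back (about 2 N to start, 6 N at full depth, then a hard stop). It draws back the hook that holds the lid; the lid is free after about 5 to 8 mm and pops up at once
- hook_tip (a point): tip of the steel hook that grips over the lip at the front of the lid; hook: keeper x -80 to -66, y -10 to 10, z 72 to 83 mm at rest. It moves towards keeper -x as the button goes down, and the button goes down when the lid pushes the hook back; sloped on top so that the lid can be pressed past it
- lid (a joint): lid angle: 0 shut, 1.8 rad open at its stop (leaning 0.23 rad back past upright). A spring drives it open, about 1 to 2 N at the front edge; unless steadied it flies open (it must stay under 3 rad/s beyond the first 0.5 rad). It stays open by itself. To shut it, push it over and down and press near its front with about 6 to 12 N until it clicks under the hook; otherwise it springs open again
- lid_hinge (a point): middle of the hinge line of the lid, at keeper x = 65, y = 0, z = 65.5 mm. Its axis is keeper y. The shut lid is a plate 130 mm (from the hinge towards keeper -x) x 160 mm x 8 mm thick, lying above this line, top 73.5 mm above the counter; a 28 mm wide lip sticks out 8 mm more at the middle of the front
- lid_front (a point): middle of the lid's front edge at the lid's outer (upper) face, 130 mm from the hinge line; moves with the lid. With the lid open it stands about 195 mm above the counter and 95 mm to keeper +x: carry things over or round it
- cheese_center (a point): centre of the block of cheese, cream with an orange-brown rind on top, 90 mm (its x) x 50 mm (its y) x 44 mm tall, 0.15 to 0.4 kg, lying on the dark wooden board with its rind up. It fits in the keeper when its long side lies along keeper x, so that fingers have room on both sides along keeper y
- board: dark wooden cutting board, 220 (x) x 280 (y) x 18 mm thick, fixed. Origin: centre of its underside
- roll: bread roll 140 x 58 x 53 mm lying on the board beside the cheese, origin under its centre; leave it alone
- napkins: yellow napkin dispenser with a green top, 80 x 100 x 150 mm tall, standing at the far side; origin under its centre; leave it alone
- ketchup: red squeeze bottle, 60 mm diameter, 185 mm tall, right side; origin under its centre; leave it alone
- mustard: dark-yellow squeeze bottle, 60 mm diameter, 185 mm tall, right side; origin under its centre; leave it alone
- jar: green glass jar with a brass cap, 80 mm diameter, 110 mm tall, right side; origin under its centre; leave it alone
- mug: white mug, 80 mm diameter, 90 mm tall, left side; origin under its centre; leave it alone
- spreader: wooden-handled spatula, 200 mm long, lying at the left side; origin under its centre; leave it alone
Mind the look-alikes: they are no part of the job. What is shaped like the part that bears cheese_center but pink or purple is not meant.

How it is judged:
On the way, in this order (a step that is already met when the one before it is completed fails the run):
1. the lid stands open at its stop, at rest (value of joint lid above 1.6 rad and velocity of joint lid below 0.5 rad/s), for 0.2 s.
2. the cheese is lowered into the keeper, still held within 15 mm of the floor (x of cheese_center in the frame of keeper between -0.05 and 0.05 m and y of cheese_center in the frame of keeper between -0.06 and 0.06 m and z of cheese_center in the frame of keeper between 0.015 and 0.042 m and contact force between the fingers and cheese above 0.5 N), for 0.05 s.
3. the cheese lies flat on the keeper's floor, released (x of cheese_center in the frame of keeper between -0.05 and 0.05 m and y of cheese_center in the frame of keeper between -0.06 and 0.06 m and z of cheese_center in the frame of keeper between 0.015 and 0.032 m and angle between cheese_center's own z axis and vertical below 0.15 rad and contact force between the fingers and cheese below 0.1 N and linear speed of cheese below 0.03 m/s), for 0.2 s.
At the end, for the whole second after the job is handed in: the lid is shut and held by its catch (angle under 0.04 rad) with the cheese lying flat (rind up, within 0.15 rad) on the floor inside the keeper, at rest (value of joint lid below 0.04 rad and x of cheese_center in the frame of keeper between -0.05 and 0.05 m and y of cheese_center in the frame of keeper between -0.06 and 0.06 m and z of cheese_center in the frame of keeper between 0.015 and 0.032 m and angle between cheese_center's own z axis and vertical below 0.15 rad and linear speed of cheese below 0.03 m/s); the robot touches nothing.
It fails at once if the lid flies open (faster than 3 rad/s beyond the first 0.5 rad) (value of joint lid above 0.5 rad and velocity of joint lid above 3 rad/s).
It fails at once if the keeper is pressed with more than 60 N (contact force between the fingers and keeper above 60 N).
It fails at once if a bystander is pushed more than 30 mm (distance of any of napkins, ketchup, mustard, jar, mug, spreader, roll from where it was at the start of the episode above 0.03 m).
It also fails if it takes over 70 s, if anything falls off the work surface, if the arm or the gripper's body presses on something with over 40 N, if the wrist force passes 120 N, or if a joint passes its speed limit or range.

## Robot

A 7-joint arm with a two-finger parallel gripper is mounted at the origin on the work surface. World frame = base frame: x ahead of the robot, y to its left, z up, the work surface at z = 0. Lengths are in m, angles in rad, forces in N, time in s.
With the tool pointing down it reaches from about 0.4 to 0.85 m from the base axis. Payload 6.9 kg.
Tool frame: the origin (TCP) lies midway between the tips of the shut fingers; the grasp point (between the pads) lies behind it (ctrl.pinch_z is the z of the grasp point in the tool frame, in m); z points along the fingers, y is the direction in which the jaws open and shut (so a half turn about z gives the same grasp; the last joint's range is limited). The gripper opens to 85 mm and grips with 20 to 120 N. Pads are 22 mm wide; open, the fingers measure 114 mm over their backs; the gripper's body (76 mm by 85 mm) begins 54 mm behind the grasp point. The pads swing forward as they close: fully open they stand 13 mm farther back than shut.
Start: joints at [1.379, 0.507, -0.238, 1.5, 0.126, 1.149, -0.155], TCP at [0.183, -0.597, 0.231] pointing down, gripper open.
Joint ranges: [-3.08, 3.08], [-0.24, 2.05], [-1.43, 1.35], [0, 2.5], [-1.52, 4.66], [0.17, 1.96], [-2.89, 2.89]. Speed limits (rad/s): [2.39, 2.39, 3.14, 3.14, 3.14, 3.14, 3.14].

## Interface

Orientations are given as a unit quaternion [w, x, y, z].
In Python, from station import ctrl, get_state, vision, ticket, models gives the robot as it stands. Calls block until the motion is done:
- ctrl.movep(position, orientation): joint-space move of the TCP to a pose.
- ctrl.movel(position, frame=None, max_speed=0.15): straight line of the TCP; frame=None keeps the orientation; max_speed is the mean speed in m/s.
- ctrl.set_joints(angles): joint-space move.
- ctrl.ungrasp() and ctrl.close_gripper(force=None): open the fingers fully, or close them until they stop; force is the grip in N (None keeps the last).
- ctrl.pause(seconds).
- ctrl.ik(position, orientation): joint angles nearest the present ones, or None.
- get_state(): the state.
- vision.grab_frame(name): name is "scene" or "top" or "wrist"; returns (picture, depth): 384x512x3 uint8, blue, green, red; 384x512 float32, m along the optical axis (not along the pixel's ray), 0 where there is no reading.
- vision.camera_info(name): a dict with "mtx" (3x3 intrinsics, pixels), "dist_coeffs" ([k1, k2, p1, p2, k3] as OpenCV has them; the pictures are not rectified), "R" (3x3) and "t" (3): a world point X has camera coordinates R X + t; the wrist camera has in their place "hand_eye" (4x4, takes a point from camera to tool coordinates, whose origin is the TCP and whose axes are the flange's). Camera axes: x right, y down, z forward; pixel columns grow to the right and rows downward; lengths in m; the calibration is good to about 2 mm. A picture is of the moment at which its call begins: read the wrist's pose just before it. camera_info takes no time and is no camera call.
A pose or a line that the arm cannot do raises ctrl.Unreachable and nothing moves.
- ticket.close_job(): hands the job in, once; it reports no verdict.
Trained networks look in the newest picture that a camera, given by its name, has taken for a name from the list of things; names that differ only in an ending like _2 or _b are one class to them, and where a whole thing is asked for, a point or a joint stands for the part that bears it (a point fixed in the world has none). Each returns a list of dicts, best first, with "p" (0 to 1); they miss things now and then, are a little off and sometimes report something else, mostly with a low value. They report only what shows in the picture. A call takes as long as a camera call. They do not tell look-alikes from the thing itself.
- models.recognise(camera, target): "point" ([column, row] in pixels, amid what is visible of it).
- models.masks_of(camera, target): "mask" (384x512 bool, what is visible of it) and "point" ([column, row] in pixels, amid what is visible of it).
The state is a dict: "time": time; "qpos": joint angles; "qd": joint speeds; "tau": joint torques, N m; "tcp_pos": TCP position; "eef_rot": TCP orientation; "contact_force": force on the tool from outside, world axes, zero at the start; "wrist_torque": the same for the moment, N m; "width": finger opening in m.
Only numpy, scipy, OpenCV 4.12 (cv2) and the standard library are available. Lean on these libraries where they do the work, as an engineer would, in place of code of your own. Each camera call takes 0.05 s, during which the arm holds its last target. There are 200 camera calls.

## Working session

There is one attempt and no reset: what is moved stays moved. The work goes in short steps, each a Python script; the robot and the scene stay as the last script left them, time stands still between calls to the robot, and variables do not carry over. Pictures are saved under pics/ and viewed, about 8 in all and at most 12, crops included, and the job is handed in when it is done.

```bash
ls; mkdir -p pics; python3 - <<'E'
from station import ctrl,get_state,vision,models
import cv2,numpy as np
ims=[]
for c in ["scene","top"]:
    p,d=vision.grab_frame(c); ims.append(p); np.savez(f"{c}.npz",p=p,d=d)
    i=vision.camera_info(c); print(c,{k:np.round(v,4).tolist() for k,v in i.items()})
    for n in ["keeper","cheese_center","button","lid","roll","board","hook_tip","napkins","ketchup","mustard","jar","mug"]:
        try:print(n,[(np.round(r["p"],2),np.round(r["point"]).tolist()) for r in models.recognise(c,n)][:3])
        except Exception as e: print(n,e)
for n,i in zip("st",ims): cv2.imwrite(f"pics/{n}0.png",cv2.resize(i,(800,600)))
s=get_state();print(s["time"],s["tcp_pos"],s["eef_rot"],s["width"],ctrl.pinch_z)
E
```

```text
pics
scene {'mtx': [[353.6699, 0.0, 259.4213], [0.0, 353.6699, 190.6531], [0.0, 0.0, 1.0]], 'dist_coeffs': [-0.1058, 0.0, 0.0, 0.0, 0.0], 'R': [[-0.4516, 0.8922, -0.0033], [0.5283, 0.2644, -0.8068], [-0.719, -0.3661, -0.5908]], 't': [0.2085, -0.2246, 1.6488]}
keeper [(np.float64(0.88), [206.0, 180.0])]
cheese_center [(np.float64(0.9), [279.0, 205.0]), (np.float64(0.76), [277.0, 264.0]), (np.float64(0.61), [206.0, 183.0])]
button [(np.float64(0.45), [224.0, 164.0])]
lid [(np.float64(0.56), [207.0, 179.0]), (np.float64(0.19), [296.0, 218.0])]
roll [(np.float64(0.86), [321.0, 218.0])]
board [(np.float64(0.66), [293.0, 219.0]), (np.float64(0.61), [224.0, 238.0])]
hook_tip []
napkins [(np.float64(0.92), [224.0, 235.0])]
ketchup [(np.float64(0.75), [164.0, 140.0]), (np.float64(0.52), [228.0, 236.0])]
mustard [(np.float64(0.78), [153.0, 152.0])]
jar [(np.float64(0.78), [139.0, 170.0]), (np.float64(0.42), [400.0, 220.0])]
mug [(np.float64(0.78), [400.0, 214.0])]
top {'mtx': [[384.5438, 0.0, 253.8631], [0.0, 384.5438, 185.1595], [0.0, 0.0, 1.0]], 'dist_coeffs': [-0.0019, 0.0, 0.0, 0.0, 0.0], 
[... 156 characters left out ...]
193.0])]
cheese_center [(np.float64(0.89), [222.0, 189.0]), (np.float64(0.78), [195.0, 264.0]), (np.float64(0.59), [199.0, 127.0])]
button [(np.float64(0.41), [313.0, 220.0])]
lid [(np.float64(0.58), [320.0, 186.0])]
roll [(np.float64(0.58), [178.0, 190.0])]
board [(np.float64(0.56), [208.0, 199.0])]
hook_tip []
napkins [(np.float64(0.81), [242.0, 114.0]), (np.float64(0.51), [313.0, 192.0])]
ketchup [(np.float64(0.6), [416.0, 246.0])]
mustard [(np.float64(0.56), [408.0, 210.0])]
jar [(np.float64(0.9), [401.0, 174.0])]
mug [(np.float64(0.69), [101.0, 230.0])]
1.3 [ 0.18334523 -0.59747866  0.2312659 ] [-3.80313320e-05  9.88940442e-01  1.48313182e-01  4.60617782e-08] 0.08524757080389277 -0.0187
```

View pics/t0.png

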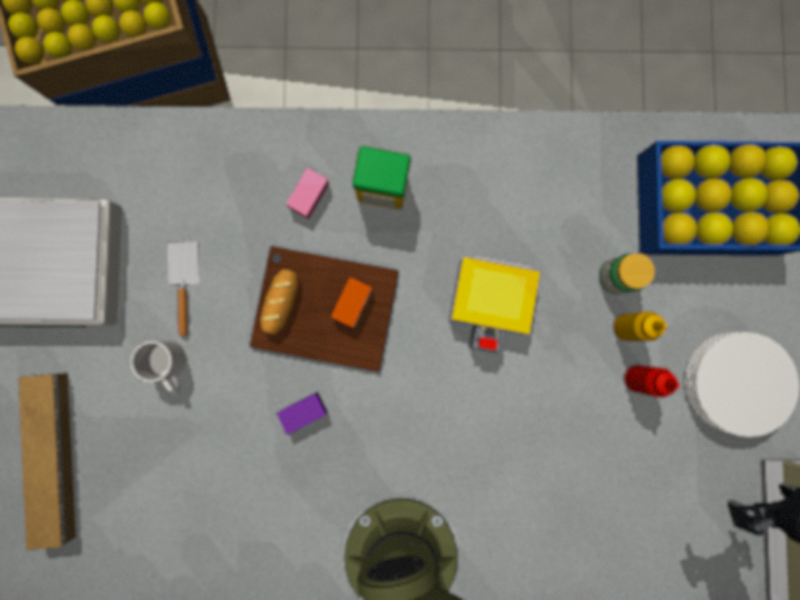

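View pics/s0.png

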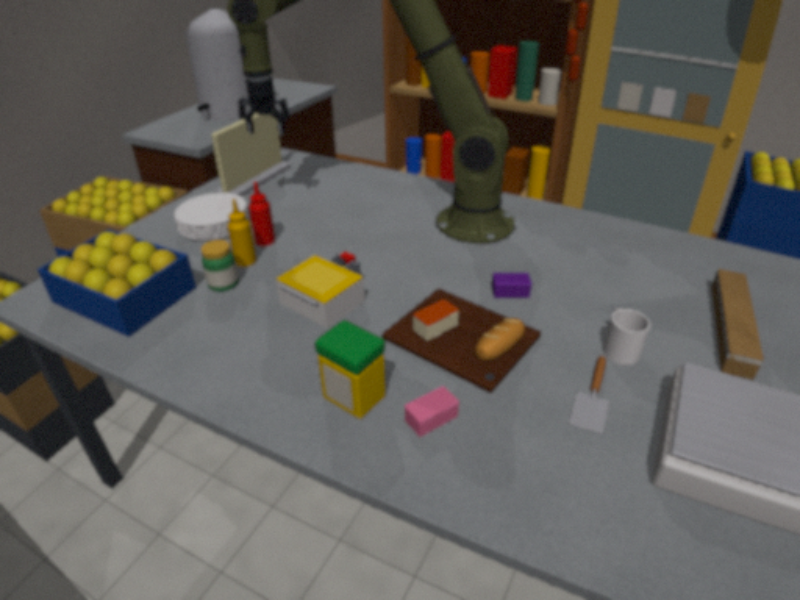

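The top view shows the lid at about (495,295), the red button at (487,344) and the cheese at (352,303) on the board, all in 800x600 pixels. The pink and purple blocks are look-alikes. Next I'll measure them.

```bash
cat > h.py <<'E'
import numpy as np,cv2
from scipy.spatial.transform import Rotation as Ro
def cam(c,st=None):
    from station import vision
    i=vision.camera_info(c)
    if "R" in i: return i,np.array(i["R"]),np.array(i["t"])
    q=np.array(st["eef_rot"]); T=np.eye(4); T[:3,:3]=Ro.from_quat(q[[1,2,3,0]]).as_matrix(); T[:3,3]=st["tcp_pos"]
    W=np.linalg.inv(T@np.array(i["hand_eye"])); return i,W[:3,:3],W[:3,3]
def plane(px,z,C):
    i,R,t=C
    u=cv2.undistortPoints(np.float32(px).reshape(-1,1,2),np.array(i["mtx"]),np.array(i["dist_coeffs"])).reshape(-1,2)
    d=np.c_[u,np.ones(len(u))]@R; o=-R.T@t
    return (o+d*((z-o[2])/d[:,2])[:,None])[:,:2]
def blob(p,lo,hi,z,C,near=None,rad=60):
    m=cv2.inRange(cv2.cvtColor(p,cv2.COLOR_BGR2HSV),np.array(lo),np.array(hi))
    if near is not None:
        k=np.zeros_like(m);cv2.circle(k,tuple(int(v) for v in near),rad,255,-1);m&=k
    c=max(cv2.findContours(m,0,cv2.CHAIN_APPROX_NONE)[0],key=cv2.contourArea)
    w=plane(c,z,C); r=cv2.minAreaRect((w*1000).astype(np.float32))
    return np.round(r[0],1),np.round(r[1],1),round(r[2],1)
E
python3 - <<'E'
from h import *
p=np.load("top.npz")["p"];C=cam("top")
print("lid",blob(p,(22,120,90),(35,255,255),.0735,C,(317,189)))
print("button",blob(p,(0,170,90),(6,255,255),.086,C,(312,220),20),blob(p,(0,140,60),(8,255,255),.086,C,(312,220),20))
print("cheese",blob(p,(3,150,90),(16,255,255),.062,C,(225,194),20))
print("board",blob(p,(0,60,20),(20,255,110),.018,C,(208,199),70))
for y,x in [(194,225),(220,312),(190,280)]: print(p[y,x])
E
```

```text
lid (array([ 532.6, -187.2]), array([161.1, 135.7]), 79.3)
button (array([ 438.8, -169. ]), array([31.1, 21.6]), 89.6) (array([ 438.8, -170.6]), array([34.2, 21.7]), 89.7)
cheese (array([522.1, 105.6]), array([57., 99.]), 64.2)
board (array([509.5, 163.6]), array([276.6, 217.3]), 79.6)
[  0  79 196]
[  0  18 215]
[139 143 141]
```

```bash
cat >> h.py <<'E'
def Q(deg2a):
    a=np.radians(deg2a)/2; return [0.,float(np.cos(a)),float(np.sin(a)),0.]
def look(name):
    from station import vision,get_state
    s=get_state(); p,d=vision.grab_frame("wrist"); np.savez(name+".npz",p=p,d=d,tp=s["tcp_pos"],er=s["eef_rot"])
    return p,d,cam("wrist",s)
E
python3 - <<'E'
from h import *
from station import ctrl,get_state
s=get_state()
for a in (79.3,-100.7): print(a,ctrl.ik([.485,-.18,.3],Q(a)))
for a in (-25.8,154.2): print(a,ctrl.ik([.522,.1056,.3],Q(a)))
ctrl.movel([.183,-.597,.38],max_speed=.25)
q=[ctrl.ik([.47,-.18,.32],Q(a)) for a in (79.3,-100.7)]
j=get_state()["qpos"]
q=[x for x in q if x is not None]; q=min(q,key=lambda x:np.abs(np.array(x)-j).max())
ctrl.set_joints(q)
p,d,C=look("w1");cv2.imwrite("pics/w1.png",p)
print(get_state()["time"],get_state()["tcp_pos"],get_state()["contact_force"])
print("lid",blob(p,(22,120,90),(35,255,255),.0735,C,None))
print("button",blob(p,(0,170,70),(6,255,255),.086,C,None))
E
```

```text
79.3 [ 0.83945179  0.3442835  -0.75216577  1.65617763  0.24639978  1.23889841
 -0.15114123]
-100.7 [-0.41601708  0.48074613  1.15316951  1.67059811 -0.45520134  1.29223616
 -2.50378493]
-25.8 [ 0.32894792  0.39236199 -0.84947803  1.61918776  0.30542296  1.26934121
 -2.59561062]
154.2 [ 0.56337127  0.60497835 -1.40790325  1.61694574  0.60167578  1.44034442
  0.22121425]
3.9417 [ 0.46978627 -0.1815343   0.31987778] [ 0.26911448  0.48956569 -0.79581983]
lid (array([ 536.4, -187.8]), array([156.7, 127.8]), 79.3)
button (array([ 384. , -448.7]), array([88.3, 39.5]), 78.4)
```

View pics/w1.png

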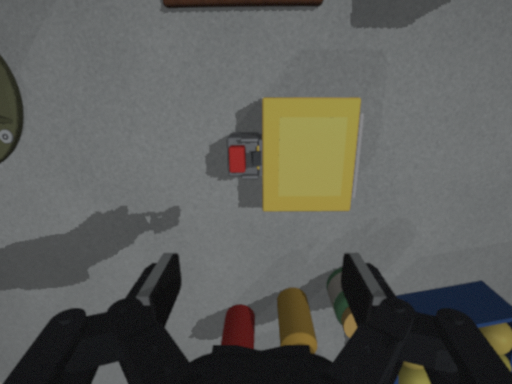

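The wrist view shows the lid centred at about (310,155), the button at (236,158) and the hook beside it at (255,158).

```bash
python3 - <<'E'
from h import *
f=np.load("w1.npz");C=cam("wrist",dict(tcp_pos=f["tp"],eef_rot=f["er"]));p=f["p"]
b=blob(p,(0,150,70),(8,255,255),.086,C,(236,158),25);l=blob(p,(20,100,70),(35,255,255),.0735,C,(310,155),90)
print("b",b,"l",l)
a=np.radians(79.3-90);X=np.array([np.cos(a),np.sin(a)])
print("keeper from button",b[0]+99*X,"angle b->l",np.degrees(np.arctan2(*(l[0]-b[0])[::-1])),np.linalg.norm(l[0]-b[0]))
d=f["d"]; i,R,t=C; 
for u,v in [(236,158),(310,155),(200,100),(290,180)]:
    z=d[v,u]; c=np.linalg.inv(np.array(i["mtx"]))@[u,v,1]*z; print((u,v),(R.T@(c-t)*1000).round(1))
E
```

```text
b (array([ 440.1, -168.3]), array([34.2, 20.2]), 78.0) l (array([ 536.7, -187.3]), array([157.5, 128.5]), 79.1)
keeper from button [ 537.37866686 -186.68099492] angle b->l -11.12731706206837 98.45079989517609
(236, 158) [ 439.7 -167.5   85.4]
(310, 155) [ 538.9 -184.9   73.7]
(200, 100) [394.5 -84.8   0.5]
(290, 180) [ 506.3 -214.4   75.3]
```

```bash
cat >> h.py <<'E'
K=np.array([.536,-.187]);KA=np.radians(-10.8);KX=np.array([np.cos(KA),np.sin(KA)]);KY=np.array([-KX[1],KX[0]])
def kw(x,z,y=0.): return [*(K+KX*x+KY*y),z]
E
python3 - <<'E'
from h import *
from station import ctrl,get_state
ctrl.movel(kw(-.047,.14),frame=Q(79.2),max_speed=.15)
ctrl.movel(kw(-.047,.082),max_speed=.08)
ctrl.pause(.2);s=get_state();b=np.array(s["contact_force"]);bt=np.array(s["wrist_torque"]);print(s["time"],b.round(2),s["width"],s["tcp_pos"])
for z in np.arange(.078,.0625,-.001):
    ctrl.movel(kw(-.047,z),max_speed=.02); s=get_state(); f=np.array(s["contact_force"])-b
    print(round(z,4),s["tcp_pos"][2].round(4),f.round(2),(np.array(s["wrist_torque"])-bt).round(2))
    if f[2]>14: break
p,d,C=look("w2");cv2.imwrite("pics/w2.png",p);print(get_state()["time"])
E
```

```text
6.375 [ 0.64 -0.83  0.15] 0.08510904573900066 [ 0.49013478 -0.17829395  0.08247277]
0.078 0.0778 [-0.97  0.33  0.42] [0.01 0.08 0.02]
0.077 0.0769 [-0.58 -0.3  -0.96] [0.09 0.11 0.02]
0.076 0.0759 [-1.53  0.78 -0.9 ] [0.08 0.02 0.  ]
0.075 0.0749 [-1.09  1.67  0.04] [0.09 0.03 0.02]
0.074 0.0739 [-0.29  0.16 -0.67] [ 0.03  0.08 -0.05]
0.073 0.073 [-0.85  1.6  -0.01] [0.07 0.11 0.01]
0.072 0.0721 [-0.65  1.56  1.95] [0.11 0.21 0.13]
0.071 0.071 [-0.76  0.93  2.94] [0.1  0.25 0.03]
0.07 0.07 [-1.18  0.37  2.86] [0.1  0.32 0.01]
0.069 0.069 [-1.05  0.56  3.14] [0.13 0.33 0.  ]
0.068 0.0679 [-1.74  1.54  3.21] [ 0.09  0.28 -0.01]
0.067 0.0669 [-0.93  1.05  2.82] [0.12 0.2  0.03]
0.066 0.0662 [-2.64  1.23  7.09] [ 0.14  0.55 -0.01]
0.065 0.0653 [-4.18  1.03  5.17] [0.12 0.51 0.03]
0.064 0.0644 [-1.64  0.63  5.85] [0.11 0.49 0.04]
0.063 0.0638 [-3.62  0.98 11.85] [0.24 0.89 0.08]
10.525
```

View pics/w2.png

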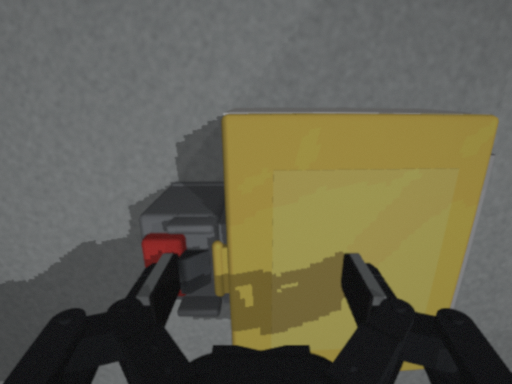

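The lid has popped: its lip is free at (220,268), under the second finger at (360,285). I'll raise it a first part of the way, with that finger following the lid face.

```bash
cat >> h.py <<'E'
def P(th):
    s=.0695+(.102-.0695)*min(1,(th-.05)/(np.pi/2-.05))
    if th<=np.pi/2: x=.065-s*np.cos(th)+.008*np.sin(th); z=.0655+s*np.sin(th)+.008*np.cos(th)
    else: x=.065-.130*np.cos(th)+.008*np.sin(th); z=.0655+.102
    return x-.0425,z-.0135
E
python3 - <<'E'
from h import *
from station import ctrl,get_state,vision
for th in np.arange(.1,.46,.05):
    x,z=P(th); ctrl.movel(kw(x,z),max_speed=.04); s=get_state(); print(round(th,2),np.round([x,z],4),np.array(s["contact_force"]).round(1))
p,d,C=look("w3");t,_=vision.grab_frame("scene")
c=cv2.resize(t[110:230,130:290],(533,400));cv2.imwrite("pics/w3.png",np.hstack([c,cv2.resize(p,(267,400))[:, :]]));print(s["time"])
E
```

```text
0.1 [-0.0469  0.067 ] [-2.2  0.3  5.3]
0.15 [-0.0471  0.0706] [ 0.8 -0.6  4.9]
0.2 [-0.0472  0.0743] [ 2.3 -0.4  1.8]
0.25 [-0.047  0.078] [ 1.2 -0.8  2.2]
0.3 [-0.0466  0.0818] [ 0.8 -0.7  2.5]
0.35 [-0.0461  0.0855] [0.  0.  2.3]
0.4 [-0.0453  0.0893] [ 0.3 -0.4  1.9]
0.45 [-0.0443  0.0932] [ 0.9 -0.2  2.6]
12.525
```

View pics/w3.png

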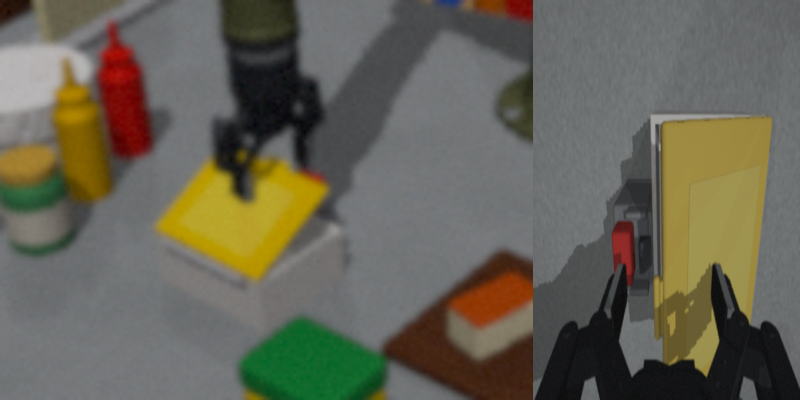

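The lid follows the finger: it is up about 0.45 rad, resting under the fingertip. I'll steady it the rest of the way.

```bash
python3 - <<'E'
from h import *
from station import ctrl,get_state,vision
for th in np.arange(.53,1.86,.08):
    x,z=P(th); ctrl.movel(kw(x,z),max_speed=.05); s=get_state(); print(round(th,2),np.array(s["contact_force"]).round(1))
x,z=P(1.87);ctrl.movel(kw(x,z),max_speed=.03);ctrl.pause(.3)
print(get_state()["contact_force"],get_state()["time"])
ctrl.movel(kw(x,.30),max_speed=.15)
t,_=vision.grab_frame("scene");p,d,C=look("w4")
print(get_state()["time"])
cv2.imwrite("pics/w4.png",np.hstack([cv2.resize(t[90:230,110:290],(514,400)),cv2.resize(p,(286,400))]))
E
```

```text
0.53 [ 0.3 -0.   1.4]
0.61 [0.3 0.  1.2]
0.69 [ 0.7 -1.4  1.5]
0.77 [ 0.9 -0.8  1.3]
0.85 [ 0.4 -0.4  2. ]
0.93 [ 1.2 -0.7  0.5]
1.01 [ 0.8 -0.9  1.3]
1.09 [ 0.3 -0.   1.6]
1.17 [ 0.2 -0.9  1. ]
1.25 [ 1.4 -1.3  2. ]
1.33 [ 1.7 -0.9  0.6]
1.41 [ 1.4 -0.6  1.4]
1.49 [ 0.6 -0.2  0.5]
1.57 [ 1.2 -0.4  1.4]
1.65 [ 1.  -0.6  1. ]
1.73 [1.5 0.3 0.2]
1.81 [-1.1  0.  -0.4]
[-0.13426704  0.47111163  0.20739819] 18.5333
19.7583
```

View pics/w4.png

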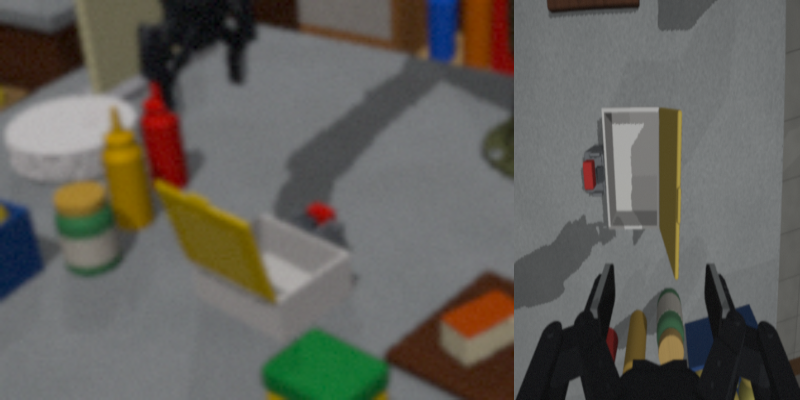

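The lid stands open at its stop and the keeper is clear. Next, the cheese.

```bash
python3 - <<'E'
from h import *
from station import ctrl,get_state,vision
for a,b in ((-25.8,-10.8),(154.2,169.2)):
    for nm,pos,an in (("hi",[.522,.1056,.26],a),("lo",[.522,.1056,.035],a),("khi",kw(0,.3),b),("klo",kw(0,.03),b)):
        q=ctrl.ik(pos,Q(an)); print(a,nm,None if q is None else np.round(q,2))
a=-25.8
q=ctrl.ik([.522,.1056,.26],Q(a)); 
ctrl.set_joints(q)
p,d,C=look("w5");cv2.imwrite("pics/w5.png",p)
print(get_state()["time"],get_state()["tcp_pos"])
print("cheese",blob(p,(3,150,70),(16,255,255),.062,C,(256,180),110))
E
```

```text
-25.8 hi [-0.02  0.35 -0.32  1.7   0.12  1.12 -2.39]
-25.8 lo [-0.14  0.61 -0.17  1.98  0.18  0.57 -2.44]
-25.8 khi [ 0.49  0.37 -0.3   1.54  0.11  1.25 -1.58]
-25.8 klo [ 0.43  0.66 -0.21  1.88  0.22  0.62 -1.68]
154.2 hi [ 0.42  0.48 -1.03  1.69  0.43  1.22  0.41]
154.2 lo [ 0.24  0.72 -0.78  1.97  0.73  0.76  0.15]
154.2 khi [ 0.95  0.53 -1.1   1.53  0.48  1.37  1.19]
154.2 klo [ 0.82  0.8  -0.87  1.88  0.81  0.86  0.9 ]
21.7083 [0.52225885 0.10510551 0.25994906]
cheese (array([521.3, 105.9]), array([51. , 90.4]), 65.5)
```

View pics/w5.png

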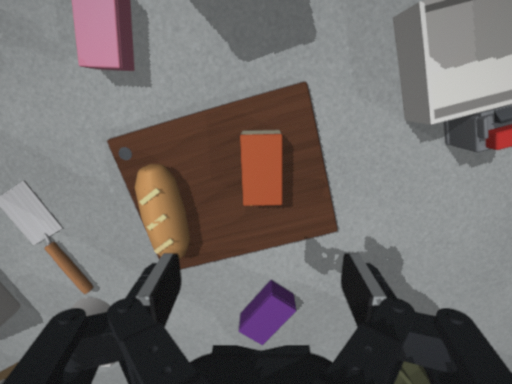

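The cheese is at (262,170), with the roll well to its left at (165,210). The wrist measurement agrees with the top one, so I'll grasp.

```bash
python3 - <<'E'
from h import *
from station import ctrl,get_state,vision
c=[.5213,.1059]
ctrl.movel([*c,.10],frame=Q(-24.5),max_speed=.2)
ctrl.movel([*c,.022],max_speed=.1)
ctrl.pause(.2);f0=np.array(get_state()["contact_force"])
ctrl.close_gripper(force=35);s=get_state();print(s["width"],f0.round(1),np.array(s["contact_force"]).round(1))
ctrl.movel([*c,.06],max_speed=.08)
ctrl.movel([*c,.26],max_speed=.2)
s=get_state();print(s["width"],np.array(s["contact_force"]).round(1),s["time"])
ctrl.movep(kw(-.003,.26),Q(-10.8))
t,_=vision.grab_frame("scene");p,d,C=look("w6")
cv2.imwrite("pics/w6.png",np.hstack([cv2.resize(t[60:230,110:310],(471,400)),cv2.resize(p,(329,400))]))
s=get_state();print(s["width"],s["time"],s["tcp_pos"])
E
```

```text
0.04949955780108637 [-0.7  1.2 -0.2] [-1.2 -1.5  4.4]
0.04950563294428867 [ 1.1 -0.  -3.1] 25.9917
0.049877267966068194 27.2167 [ 0.53359904 -0.18416637  0.25995727]
```

View pics/w6.png

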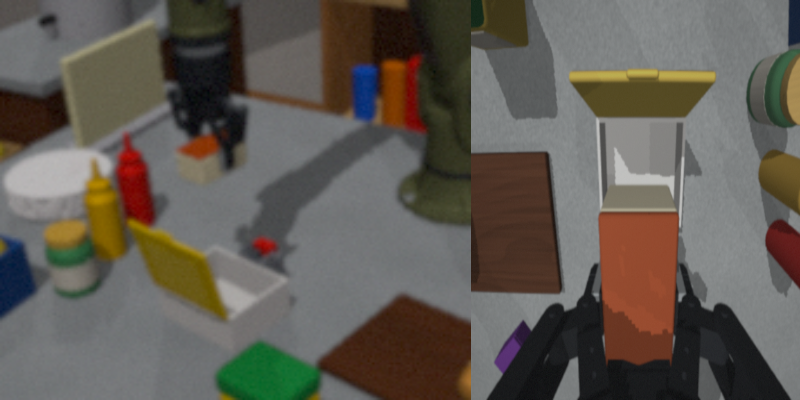

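The cheese is held level and lined up over the open keeper. I'll lower it until it touches the floor.

```bash
python3 - <<'E'
from h import *
from station import ctrl,get_state,vision
ctrl.movel(kw(-.003,.10),max_speed=.15)
ctrl.movel(kw(-.003,.03),max_speed=.06)
ctrl.pause(.2);s=get_state();b=np.array(s["contact_force"]);print(b.round(1),s["width"])
for z in np.arange(.02,.0054,-.001):
    ctrl.movel(kw(-.003,z),max_speed=.03); ctrl.pause(.05)
    s=get_state(); f=np.array(s["contact_force"])-b; print(round(z,3),s["tcp_pos"][2].round(4),f.round(1))
    if f[2]>4: break
ctrl.pause(.15)
ctrl.ungrasp();ctrl.pause(.4);print(get_state()["contact_force"])
ctrl.movel(kw(-.003,.26),max_speed=.12)
t,_=vision.grab_frame("scene");p,d,C=look("w7")
cv2.imwrite("pics/w7.png",np.hstack([cv2.resize(t[90:230,110:290],(471,400)),cv2.resize(p,(329,400))]))
s=get_state();print(s["width"],s["time"],s["tcp_pos"]);print("cheese",blob(p,(3,150,60),(16,255,255),.049,C))
E
```

```text
[-0.5 -0.5 -2.4] 0.04947075406333571
0.02 0.0199 [ 1.4  0.7 -0.9]
0.019 0.0191 [ 0.5  0.1 -1.3]
0.018 0.018 [ 0.9  0.8 -0.4]
0.017 0.017 [ 0.5  0.1 -0.4]
0.016 0.016 [ 0.3  0.3 -1. ]
0.015 0.015 [ 0.8  0.2 -0.5]
0.014 0.014 [ 1.1  2.  -0.6]
0.013 0.013 [ 0.8 -0.4 -0.9]
0.012 0.012 [ 1.3  0.3 -0.4]
0.011 0.011 [ 0.6  1.8 -1.4]
0.01 0.01 [ 0.4  0.3 -0.9]
0.009 0.0093 [-0.3 -0.1  3.6]
0.008 0.0092 [-3.9  1.  14.5]
[0.73889002 0.02375468 0.18528029]
0.08516596506430926 37.4333 [ 0.53291482 -0.18637487  0.25957801]
cheese (array([ 534.9, -186.1]), array([46.6, 87.1]), 79.8)
```

View pics/w7.png

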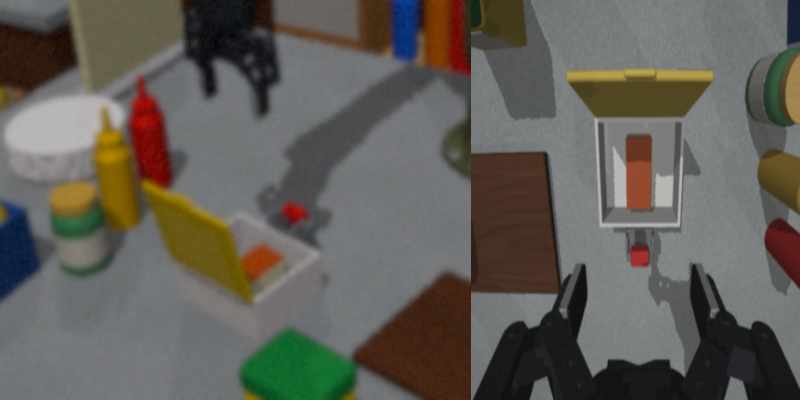

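The cheese lies flat inside the keeper, centred at (640,172) in the wrist half of the picture and clear of all the walls. Now I'll shut the lid from behind with closed fingers.

```bash
python3 - <<'E'
from h import *
from station import ctrl,get_state,vision
def Pc(th):
    if th>np.pi/2: x=.065-.130*np.cos(th)+.008*np.sin(th); z=.0655+.102
    else:
        s=.115-.013*th/(np.pi/2); x=.065-s*np.cos(th)+.008*np.sin(th); z=.0655+s*np.sin(th)+.008*np.cos(th)
    return x+.011,z
ctrl.close_gripper()
ctrl.movel(kw(.15,.26),max_speed=.2)
ctrl.movel(kw(.15,.1675),max_speed=.15)
ctrl.pause(.1);b=np.array(get_state()["contact_force"])
for th in [1.8,1.7,1.6,1.5,1.4,1.3,1.2,1.1,1.0,.9,.8,.7,.6,.5,.4,.3,.2,.12,.08]:
    x,z=Pc(th); ctrl.movel(kw(x,z),max_speed=.08); s=get_state(); f=np.array(s["contact_force"])-b
    print(th,f.round(1))
    if np.linalg.norm(f)>25: print("STOP");break
else:
    for z in np.arange(.080,.0709,-.001):
        ctrl.movel(kw(x,z),max_speed=.03);s=get_state(); f=np.array(s["contact_force"])-b; print(round(z,4),s["tcp_pos"][2].round(4),f.round(1))
        if f[2]>25: break
print(s["time"])
E
```

```text
1.8 [-0.3 -1.3  1. ]
1.7 [ 1.4 -1.1  0.2]
1.6 [ 0.8 -0.1 -0.7]
1.5 [ 1.8 -1.1 -0.1]
1.4 [ 1.4 -1.7  0.1]
1.3 [ 1.4 -1.4 -1.2]
1.2 [ 1.  -1.  -0.1]
1.1 [ 1.2 -1.   0.6]
1.0 [ 0.9 -0.6  1.3]
0.9 [ 1.4 -1.8  2. ]
0.8 [ 1.  -0.4  1.5]
0.7 [ 0.7 -1.3  2.3]
0.6 [ 0.2 -0.8  2.7]
0.5 [ 0.1 -0.7  2.5]
0.4 [-0.4 -1.1  3.3]
0.3 [-0.3 -0.9  1.6]
0.2 [-0.5 -0.3  2.7]
0.12 [-0.4 -0.5  2.9]
0.08 [-0.1 -1.4  2.6]
0.08 0.0807 [-1.3 -1.  10.5]
0.079 0.0795 [-2.  -0.3  7.4]
0.078 0.0781 [ 0.5 -2.   3.5]
0.077 0.0767 [-0.2 -1.3  0.2]
0.076 0.0757 [-0.3 -0.4 -0.2]
0.075 0.0749 [-0.  -1.4  0.2]
0.074 0.0741 [-0.3 -0.9  1.4]
0.073 0.0735 [-1.8 -0.8  7.3]
0.072 0.0734 [-3.9  0.4 16.9]
0.071 0.0732 [-6.5  1.2 26.2]
48.2417
```

```bash
python3 - <<'E'
from h import *
from station import ctrl,get_state,vision
x=-.0415
p0=get_state()["tcp_pos"]
for z in (.078,.085,.10):
    ctrl.movel([p0[0],p0[1],z],max_speed=.04);ctrl.pause(.1);print(z,np.array(get_state()["contact_force"]).round(1))
ctrl.movel([p0[0],p0[1],.30],max_speed=.2)
p,d,C=look("w8");t,_=vision.grab_frame("scene");T,_=vision.grab_frame("top")
print(blob(p,(20,100,70),(35,255,255),.0735,C,None),get_state()["time"])
i,R,tt=C
m=cv2.inRange(cv2.cvtColor(p,cv2.COLOR_BGR2HSV),np.array((20,100,70)),np.array((35,255,255)))
for kx in (-.055,0,.05):
    X=np.array(kw(kx,.0735,.03)); u,_=cv2.projectPoints(X,cv2.Rodrigues(R)[0],tt,np.array(i["mtx"]),np.array(i["dist_coeffs"]));u=u.ravel().round().astype(int)
    if 0<=u[0]<512 and 0<=u[1]<384:
        z=d[u[1],u[0]];c=np.append(cv2.undistortPoints(np.float32([[u]]),np.array(i["mtx"]),np.array(i["dist_coeffs"])).ravel(),1)*z
        print(kx,u,(R.T@(c-tt)*1000).round(1))
cv2.imwrite("pics/w8.png",np.hstack([cv2.resize(t[90:290,110:310],(400,400)),cv2.resize(p,(400,400))]))
E
```

```text
0.078 [-0.7 -0.4  0.6]
0.085 [ 0.3  0.2 -0.4]
0.1 [-0.7  0.1 -0.4]
(array([ 536.9, -188.3]), array([158.8, 128.6]), 79.2) 51.0167
-0.055 [239 178] [ 487.7 -147.5   73.5]
0 [238 137] [ 541.  -157.8   73.9]
0.05 [237  95] [ 590.9 -167.4   73.6]
```

View pics/w8.png

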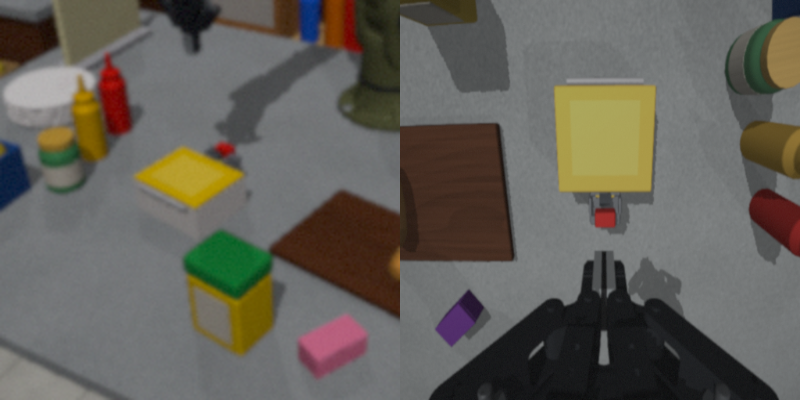

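The lid is shut and level, with its top at 73.5–73.9 mm from front to back, and the robot is clear.

```bash
python3 -c "
from station import ticket,get_state
print(ticket.close_job(),get_state()['time'])"
```

```text
the job is handed in; nothing more can be done
the job is handed in; nothing more can be done
```

The cheese is in the keeper with the lid shut, and the job is handed in. The robot clock stood at about 51 s of the 70 s at my last check, just before that.

- **Opening:** One finger pressed the button while the other caught the lid. I then steadied the lid in small steps all the way to its stop, with only about 1–3 N on the tool for most of the way.
- **Placing:** I lowered the cheese until it touched the floor (about 14 N on the tool at most), then let go. The wrist camera put it within about 2 mm of the keeper's centre, lying flat with its rind up.
- **Shutting:** I pushed the lid over and pressed near its front. The force peaked at about 10 N, dropped to zero as the lid went past the hook, and ended at 26 N when it met the wall.

**Last checks:** After I backed off, the lid stayed down, with its top 73.5–73.9 mm above the counter from front to back (73.5 mm is shut). The robot was touching nothing.

No check failed or disagreed. The shut lid hides the cheese, so I last saw it just before closing. I did not measure whether the bystanders had moved, but none looked shifted in the pictures.

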